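# Slide a tube-nest plate onto its locating pins

### The arm

A 6-joint arm with a two-finger parallel gripper is mounted at the origin on a cart in front of the work surface, level with it; the furniture and walls round the work are solid. World frame = base frame: x ahead of the robot, y to its left, z up, the work surface at z = 0. Lengths are in m, angles in rad, forces in N, time in s.
With the tool pointing down it reaches from about 0.225 to 0.875 m from the base axis. Payload 3.4 kg.
Tool frame: the origin (TCP) lies between the finger pads; the fingertips stand 19 mm ahead of it and the grasp point (between the pads) is the TCP (robot.tcp_to_tips is the distance from the TCP to the fingertips, in m); z points along the fingers, x is the direction in which the jaws open and shut, and the axes are right-handed (so a half turn about z gives the same grasp; the last joint's range is limited). The gripper opens to 85 mm and grips with 20 to 120 N. Pads are 22 mm wide; open, the fingers measure 114 mm over their backs; the gripper's body (76 mm by 85 mm) begins 54 mm behind the grasp point. The pads swing forward as they close: fully open they stand 13 mm farther back than shut.
Start: joints at [-0.121, 0.276, 1.505, -0, 1.361, -0.121], TCP at [0.575, -0, 0.213] pointing down, gripper open.
Joint ranges: [-2.89, 2.89], [-0.75, 2.08], [0.22, 2.7], [-1.18, 4.32], [0.11, 2.71], [-2.7, 2.7]. Speed limits (rad/s): [2.57, 2.57, 3.14, 3.14, 3.14, 3.14].

### API

Orientations are given as a unit quaternion [w, x, y, z].
In Python, from rig import sensors, imaging, workorder, models, robot gives the robot as it stands. The module is installed in compiled form; this text tells all that it offers.
- The arm moves only by the tool play_rows, never from a script. Its argument "increments" is a list of rows, each a list of 4 numbers: the shift along the world's x, y, z in units of 25 mm (1.0 is 25 mm), then the turn about the world's z in units of 5 degrees (1.0 is 5 degrees). In form: [[tx, ty, tz, turn], ...]. A call has 1 to 8 rows; each row is the pose to reach, as a shift and turn from the pose measured when the call began; what a row does not reach only later rows make up. A row lasts 1/12 s, in which the tool goes at most 41.7 mm and 7.16 degrees, less where a joint would pass 70% of its speed; a pose out of reach is approached as far as the arm can. A call with a gripper value outside its range is refused whole. "claw" is the finger opening in mm, from 0 to 85.4, set as the call begins (left out, the last holds). The fingers move at their own pace and stop on an object; "grip_force" is the grip in N (left out, the last holds). Time passes only in rows, so rows that repeat a pose let the fingers close. It gives the time, the measured TCP pose, the force and the opening at its end, in the units of the state.
- sensors.get_obs(): the state, without advancing time (a new reading comes with each control period).
- imaging.read_camera(name): name is "scene" or "side" or "wrist"; returns a dict with "img" (480x640x3 uint8, red, green, blue), "z_map" (480x640 float32, m along the optical axis (not along the pixel's ray), 0 where there is no reading), "fx", "fy", "cx", "cy" (pixels), "k1" (the pictures are not rectified: a ray, as slopes to the right and down, at radius r is drawn at 1 + k1 r^2 times it, then the intrinsics apply), "camera_from_world" (4x4, takes a point from world to camera coordinates). Camera axes: x right, y down, z forward; pixel columns grow to the right and rows downward; lengths in m; the calibration is good to about 2 mm. A picture is of the moment at which its call begins.
- workorder.hand_in(): hands the job in, once; it reports no verdict.
Trained networks look in a picture, given as the dict that the camera call returned (one of the last four; its "shot" number tells which), for a name from the list of things; names that differ only in an ending like _2 or _b are one class to them, and where a whole thing is asked for, a point or a joint stands for the part that bears it (a point fixed in the world has none). Each returns a list of dicts, best first, with "conf" (0 to 1); they miss things now and then, are a little off and sometimes report something else, mostly with a low value. They report only what shows in the picture. A call takes as long as a camera call. They do not tell look-alikes from the thing itself.
- models.trace(thing, picture): "mask" (480x640 bool, what is visible of it) and "extent" ([left, top, right, bottom] in pixels, round what is visible of it).
- models.mark_of(thing, picture): "centre" ([column, row] in pixels: a listed point, or the origin of a listed thing).
The state is a dict: "clock": time; "qpos": joint angles; "qvel": joint speeds; "tau": joint torques, N m; "eef_pos": TCP position; "orientation": TCP orientation; "wrist_force": force on the tool from outside, world axes, zero at the start; "ft_torque": the same for the moment, N m; "finger_gap": finger opening in m.
Only numpy, scipy, OpenCV 4.12 (cv2) and the standard library are available. Lean on these libraries where they do the work, as an engineer would, in place of code of your own. Each camera call takes 0.05 s, during which the arm holds its last target. There are 200 camera calls.

### The job

The tube-nest plate lies loose on the raised deck of the changeover fixture. With the fingertips push it over the deck, using the fence as a guide, until its two holes drop over the two locating pins and it lies flat and fully down in the pocket. Only push it, never lift it, and leave the standing tube, the bottle and the loose cap where they are.

Things in the scene. Friction and masses are not known exactly. Their poses are not given: they have to be found in the camera images.
- fixture: Grey fixture fixed to the table. Origin on the table under the step between deck and pocket; z up. Deck: y -165 to 0 mm, top 28 mm above the table. Pocket: y 0 to +115 mm, floor 20 mm above the table, so the step is 8 mm. Both start at x = -85 mm (open side, no rail) and end at the fence on the +x side. The pocket's +y end is open too. The plate slides along +y, off the deck.
- fence (a point): Point on the inner face of the dark steel fence, at deck height, near mid-deck (fixture y -80 mm). Axes as the fixture's. The fence runs along the fixture's y over deck and pocket (280 mm), inner face at fixture x = +46 mm, 12 mm thick, top 36 mm above the table (8 mm above the deck).
- seat (a point): Where the underside centre (origin) of the seated plate belongs, on the pocket floor: fixture x 0, y +58, z 20 mm, axes as the fixture's. The seated plate has the fixture's heading and clears the fence by 1 mm and the step by 3 mm.
- pin_fence (a point): Foot (on the pocket floor) of the locating pin nearer the fence, fixture x +30, y +58 mm. Both pins are steel, 10 mm in diameter, round-nosed, 7.5 mm tall: their tips are 0.5 mm below deck level and carry the plate as it slides over them until the holes come over the pins.
- pin_open (a point): Foot (on the pocket floor) of the locating pin nearer the open side, fixture x -30, y +58 mm; same size as the other pin.
- nest_plate: Loose bare aluminium plate, 90 mm (its x) by 110 mm (its y), 10 mm thick, 0.21 to 0.39 kg. Origin at the centre of its underside, z up. Starts flat on the deck: +x side faces the fence with a gap, rib away from the pocket, turned up to 0.2 rad from the fixture's heading. Two 26 mm tube nests at x = 0, y = +4 and +36 mm are not for the pins.
- rib (a point): Middle of the plate's -y end face, 11 mm above its underside: plate x 0, y -55 mm. The push rib stands along this end over the full 90 mm width, 14 mm thick, flush with the end face, its top 22 mm above the underside.
- round_hole (a point): Centre, at the underside, of the plate's round 14 mm through hole: plate x +30, y 0 mm. Goes over the pin by the fence.
- slot_hole (a point): Centre, at the underside, of the plate's through slot, 18 mm (x) by 14 mm (y): plate x -30, y 0 mm. Goes over the other pin.
- standing_tube: white-lacquered aluminium tube standing upright behind the fence, 36 mm in diameter, 159 mm tall; origin at the centre of its underside. Leave it alone
- white_bottle: empty white bottle standing behind the fence, 38 by 42 by 86 mm; origin at the centre of its underside. Leave it alone
- loose_cap: round cap with a dark line, 40 mm in diameter, 23 mm tall, in front of the pocket; origin at the centre of its underside. Leave it alone
Not all that is in view belongs to the job. There is more than one size of the nest_plate; the one meant has the size given above.

How it is judged:
At the end, for the whole second after the job is handed in: The plate lies at rest on the pocket floor (underside within 2 mm of it, tilted less than 0.03 rad) with the round hole over the pin by the fence (centres within 4 mm) and the slot over the other pin (within 6 mm); the standing tube, bottle and cap are within 15 mm of where they stood (z of nest_plate in the frame of fixture below 0.022 m and horizontal distance between round_hole and pin_fence below 0.004 m and horizontal distance between slot_hole and pin_open below 0.006 m and angle between nest_plate's own z axis and vertical below 0.03 rad and linear speed of nest_plate below 0.01 m/s and distance of each of standing_tube, white_bottle, loose_cap from where it was at the start of the episode below 0.015 m); the robot touches nothing.
It fails at once if the plate was lifted: its underside rose more than 7 mm above the deck (z of nest_plate in the frame of fixture above 0.035 m).
It fails at once if the plate was tipped up by more than 0.2 rad (angle between nest_plate's own z axis and vertical above 0.2 rad).
It fails at once if a bystander was knocked: tube, bottle or cap moved more than 15 mm (distance of any of standing_tube, white_bottle, loose_cap from where it was at the start of the episode above 0.015 m).
It also fails if it takes over 58 s, if anything falls off the work surface, if the arm or the gripper's body presses on something with over 40 N, if the wrist force passes 120 N, or if a joint passes its speed limit or range.

## Working session

There is one attempt and no reset: what is moved stays moved. The work goes in short steps, Python scripts to look and compute and a tool call to move; the robot and the scene stay as the last step left them, time stands still between calls to the robot, and variables do not carry over. Pictures are saved under pics/ and viewed, about 8 in all and at most 12, crops included, and the job is handed in when it is done.

Besides the shell and the picture viewer there is one more tool, called after "Request:" in YAML: its name, and indented under it one key for each argument. play_rows: Moves the arm, as the interface text tells. Its arguments: {"type":"object","properties":{"increments":{"type":"array","items":{"type":"array","items":{"type":"number"}}},"claw":{"type":"number"},"grip_force":{"type":"number"}},"required":["increments"]}

```bash
mkdir -p pics
cat > h.py <<'E'
import numpy as np, cv2
from rig import sensors, imaging, workorder, models, robot
def K(p): return np.array([[p["fx"],0,p["cx"]],[0,p["fy"],p["cy"]],[0,0,1.]]), np.array([p["k1"],0,0,0,0.])
def ray(p,uv):
    k,d=K(p); n=cv2.undistortPoints(np.array(uv,float).reshape(-1,1,2),k,d).reshape(-1,2)
    return np.c_[n,np.ones(len(n))]
def onplane(p,uv,z):
    T=np.linalg.inv(p["camera_from_world"]); r=ray(p,uv)@T[:3,:3].T; o=T[:3,3]
    return o+r*((z-o[2])/r[:,2])[:,None]
def bydepth(p,uv):
    T=np.linalg.inv(p["camera_from_world"]); uv=np.array(uv,float).reshape(-1,2)
    d=np.array([p["z_map"][int(round(v)),int(round(u))] for u,v in uv])
    return (ray(p,uv)*d[:,None])@T[:3,:3].T+T[:3,3]
def proj(p,X):
    T=p["camera_from_world"]; c=np.array(X,float).reshape(-1,3)@T[:3,:3].T+T[:3,3]
    k,d=K(p); return cv2.projectPoints(c,np.zeros(3),np.zeros(3),k,d)[0].reshape(-1,2)
def save(p,n,crop=None,s=1):
    im=p["img"][...,::-1]
    if crop: a,b,c,e=crop; im=im[b:e,a:c]
    cv2.imwrite("pics/"+n,cv2.resize(im,None,fx=s,fy=s,interpolation=cv2.INTER_CUBIC))
E
python3 - <<'E'
from h import *
np.set_printoptions(precision=4,suppress=True)
o=sensors.get_obs(); print(o["clock"],o["eef_pos"],o["orientation"],robot.tcp_to_tips)
for c in ["scene","side"]:
    p=imaging.read_camera(c); save(p,c+"0.png")
    print(c,np.linalg.inv(p["camera_from_world"])[:3,3])
    for t in ["nest_plate","fence","seat","pin_fence","pin_open","rib","round_hole","slot_hole","standing_tube","white_bottle","loose_cap","fixture"]:
        for m in models.mark_of(t,p)[:3]: print(t,np.round(m["centre"],1),round(m["conf"],2),bydepth(p,[np.clip(m["centre"],0,[639,479])])[0])
E
```

```text
0.0 [0.5744 0.0001 0.2116] [-0.0001  1.     -0.     -0.0009] 0.019
scene [0.2912 0.3383 0.6741]
nest_plate [399.1 191.7] 0.97 [ 0.4686 -0.349   0.0096]
nest_plate [297.6 200.8] 0.71 [ 0.626  -0.2249  0.019 ]
nest_plate [350.6 241.3] 0.63 [ 0.4918 -0.1734  0.0293]
fence [316. 220.] 0.92 [ 0.5676 -0.1887  0.03  ]
fence [368.9 222. ] 0.46 [ 0.4753 -0.209   0.053 ]
seat [288.3 283.7] 0.7 [ 0.5448 -0.0504  0.0215]
pin_fence [270.7 275.1] 0.71 [ 0.5783 -0.0508  0.0228]
pin_open [301.8 294.6] 0.89 [ 0.5141 -0.0404  0.0247]
rib [369.  226.5] 0.71 [ 0.4737 -0.2079  0.0433]
rib [406.2 179.8] 0.71 [ 0.4686 -0.3876  0.0099]
round_hole [339.7 234.7] 0.85 [ 0.5152 -0.1784  0.0289]
round_hole [389.6 183.3] 0.63 [ 0.4953 -0.3667  0.0057]
slot_hole [400.2 191.5] 0.91 [ 0.4672 -0.3517  0.0085]
slot_hole [369.4 253.3] 0.86 [ 0.4531 -0.1663  0.0269]
standing_tube [221.2 258.2] 0.88 [ 0.6717 -0.0426  0.0206]
white_bottle [298.4 203.3] 0.77 [ 0.6238 -0.2238  0.0143]
loose_cap [337.2 344.8] 0.75 [0.4257 0.0117 0.0236]
fixture [312.9 267.4] 0.73 [ 0.5251 -0.098   0.0221]
side [0.4998 0.5513 0.487 ]
nest_pla
[... 471 characters left out ...]

pin_open [339.3 308. ] 0.68 [ 0.5185 -0.0383  0.0178]
rib [367.8 216.4] 0.8 [ 0.4712 -0.3824  0.0046]
rib [375.9 261.2] 0.75 [ 0.4598 -0.1499  0.037 ]
rib [363.3 238.2] 0.61 [ 0.4826 -0.21    0.0479]
round_hole [355.8 220.2] 0.75 [ 0.4975 -0.3584  0.0066]
round_hole [362.2 237.5] 0.67 [ 0.4847 -0.2115  0.0484]
round_hole [343.1 256.7] 0.58 [ 0.5178 -0.158   0.0384]
slot_hole [371.1 227. ] 0.97 [ 0.4645 -0.3329  0.0052]
slot_hole [378.2 263.7] 0.78 [ 0.4561 -0.1397  0.0386]
standing_tube [239.  305.5] 0.82 [ 0.6805 -0.0377  0.0125]
white_bottle [287.5 246.1] 0.79 [ 0.6277 -0.2248  0.0149]
loose_cap [392.5 334.9] 0.96 [0.4369 0.0157 0.0149]
fixture [327.6 290.4] 0.91 [ 0.54   -0.0811  0.0196]
```

View pics/scene0.png

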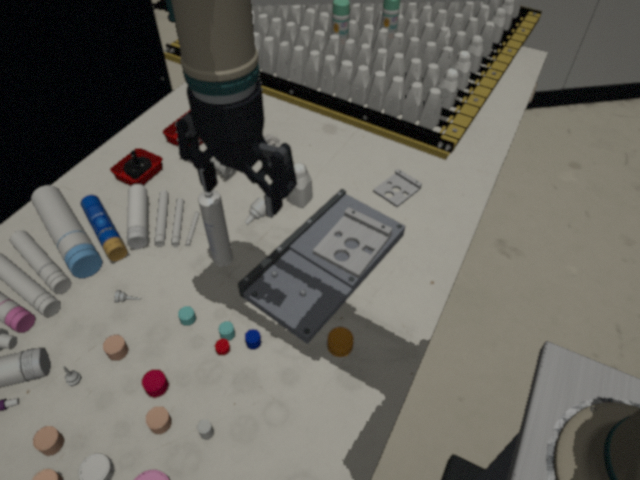

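View pics/side0.png

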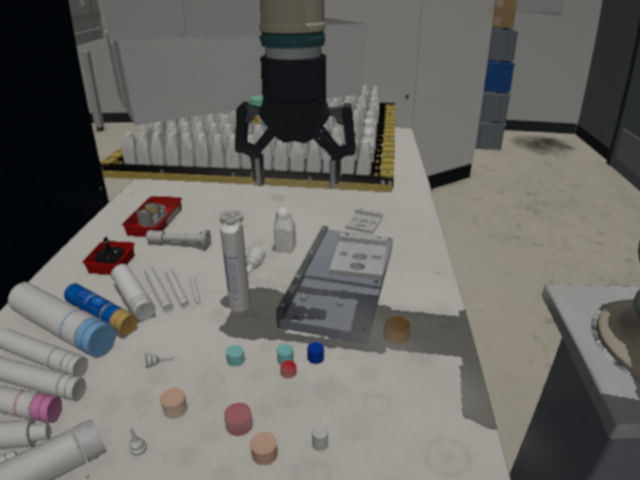

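The two plate-like candidates are the plate with rib on the deck (scene 350,241; side 360,258) and a small plate on the bare table (scene 399,190; side 366,222). The one on the deck fits the description. The rib end is toward scene (370,222), and the pocket with its pins is at (288,284). I'll check this with a close crop and the wrist view.

Run:
```python
from h import *
np.set_printoptions(precision=4,suppress=True)
p=imaging.read_camera("scene"); w=imaging.read_camera("wrist")
T=np.linalg.inv(w["camera_from_world"]); print(T)
im=p["img"][170:350,225:425,::-1]; a=cv2.resize(im,(600,540),interpolation=cv2.INTER_CUBIC)
cv2.imwrite("pics/crop1.png",a); save(w,"w0.png")
```

```text
[[ 1.      0.0002 -0.0006  0.5753]
 [-0.     -0.945  -0.327   0.0851]
 [-0.0006  0.327  -0.945   0.3737]
 [ 0.      0.      0.      1.    ]]
```

View pics/crop1.png

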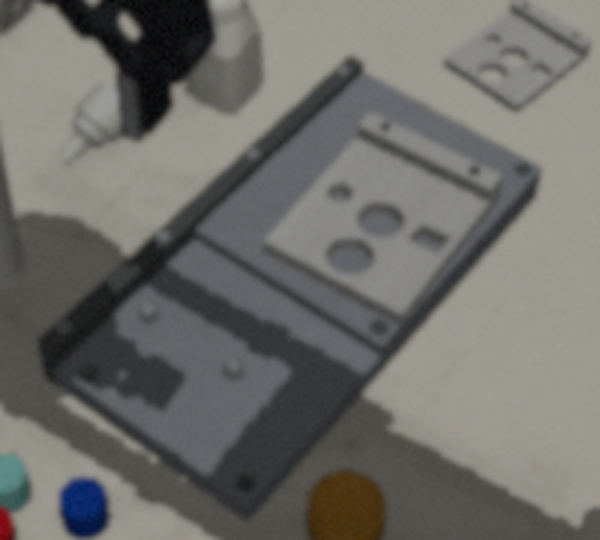

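The crop confirms it: the deck plate has the rib at the far end (crop 430,150), the round hole on the fence side (340,190) and the slot on the open side (430,237). The pins are at crop (148,312) and (233,367). The small plate on the table, top right, is the wrong size. I'll move the wrist camera over the fixture.

Request:
play_rows:
  increments:
    - [-0.5,-1.2,0.8,0]
    - [-1,-2.4,1.6,0]
    - [-1.5,-3.6,2.4,0]
    - [-2,-4.8,3.2,0]
    - [-2,-6,4,0]
    - [-2,-7,4,0]
    - [-2,-7,4,0]
    - [-2,-7,4,0]
  claw: 40

```text
clock: 2.07
eef_pos: [0.5248, -0.1761, 0.3124]
orientation: [-0.0, 1.0, -0.001, 0.0]
wrist_force: [-0.5, 0.4, -0.8]
finger_gap: 0.0398
```

Run:
```python
from h import *
np.set_printoptions(precision=4,suppress=True)
p=imaging.read_camera("wrist"); save(p,"w1.png"); print(p["fx"],sensors.get_obs()["eef_pos"])
import pickle; pickle.dump(p,open("w1.pkl","wb"))
Z={"seat":.02,"pin_fence":.024,"pin_open":.024,"fence":.028,"round_hole":.038,"slot_hole":.038,"rib":.039,"nest_plate":.028,"fixture":0}
for t in Z:
    for m in models.mark_of(t,p)[:2]: print(t,np.round(m["centre"],1),round(m["conf"],2),onplane(p,m["centre"],Z[t])[0],bydepth(p,[np.clip(m["centre"],0,[639,479])])[0])
```

```text
387.6508692633479 [ 0.5247 -0.175   0.3121]
seat [333.2  66.3] 0.87 [ 0.5453 -0.0494  0.02  ] [ 0.5453 -0.0493  0.0197]
seat [279.4 181.8] 0.55 [ 0.4835 -0.1749  0.02  ] [ 0.4842 -0.1735  0.0275]
pin_fence [360.7  71.4] 0.81 [ 0.5747 -0.0548  0.024 ] [ 0.5743 -0.0551  0.0276]
pin_open [310.8  61. ] 0.75 [ 0.5212 -0.0444  0.024 ] [ 0.5212 -0.0447  0.0262]
pin_open [334.8  67.5] 0.64 [ 0.5469 -0.0509  0.024 ] [ 0.5471 -0.0504  0.0184]
fence [355.4 199.1] 0.59 [ 0.5728 -0.1941  0.028 ] [ 0.572  -0.1922  0.0359]
round_hole [295.2 315.7] 0.87 [ 0.4997 -0.3435  0.038 ] [ 0.4979 -0.3621  0.0058]
round_hole [306.6 181.3] 0.75 [ 0.5159 -0.1711  0.038 ] [ 0.5157 -0.1725  0.0304]
slot_hole [267.6 308.4] 0.92 [ 0.4649 -0.3329  0.038 ] [ 0.4607 -0.3499  0.0074]
slot_hole [256.3 174.3] 0.71 [ 0.4594 -0.163   0.038 ] [ 0.4577 -0.1648  0.0269]
rib [272.9 337.6] 0.9 [ 0.4701 -0.3754  0.039 ] [ 0.4672 -0.3902  0.0163]
rib [277.1 223.6] 0.71 [ 0.481  -0.2206  0.039 ] [ 0.482  -0.2175  0.0494]
nest_plate [281.4 179.5] 0.77 [ 0.4866 -0.1707  0.028 ] [ 0.4865 -0.1709  0.0271]
nest_plate [279.2 311.7] 0.59 [ 0.4785 -0.3433  0.028 ] [ 0.4756 -0.3588  0.0007]
fixture [322.1 122. ] 0.87 [ 0.5339 -0.108   0.    ] [ 0.5334 -0.107   0.0284]
```

View pics/w1.png

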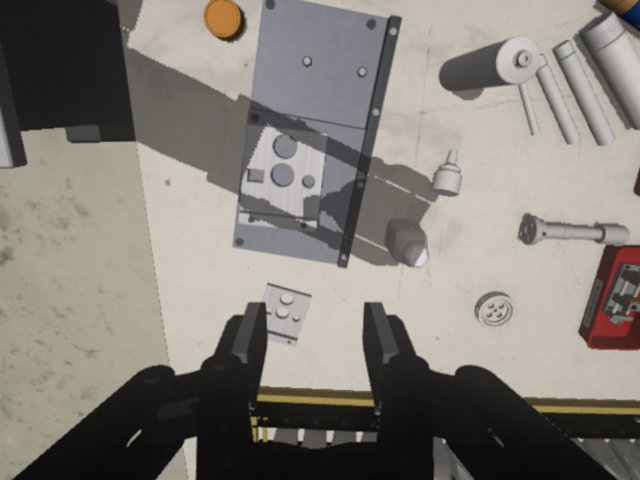

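The wrist view shows the plate at about (283,178), rib at (278,222), round hole at (308,182) and slot at (256,176). The pins are at (308,62) and (362,72), the fence runs from (393,17) to (343,266), and the small look-alike is at (286,312). Next I'll fit the fixture and plate poses from the depth map.

```bash
cat >> h.py <<'E'
def cloud(p):
    v,u=np.mgrid[0:480,0:640]; uv=np.c_[u.ravel(),v.ravel()]
    return bydepth(p,uv).reshape(480,640,3)
def rect(P,lo,hi,box):
    m=(P[...,2]>lo)&(P[...,2]<hi)&(P[...,0]>box[0])&(P[...,0]<box[1])&(P[...,1]>box[2])&(P[...,1]<box[3])
    m=cv2.morphologyEx(m.astype(np.uint8),cv2.MORPH_OPEN,np.ones((2,2),np.uint8))
    n,l,s,_=cv2.connectedComponentsWithStats(m); i=1+s[1:,4].argmax(); q=P[l==i][:,:2]
    return cv2.minAreaRect((q*1000).astype(np.float32)),q
E
python3 - <<'E'
from h import *
import pickle; p=pickle.load(open("w1.pkl","rb")); P=cloud(p)
np.set_printoptions(precision=1,suppress=True)
B=(.40,.66,-.29,.06)
for n,lo,hi,b in [("fence",.032,.040,(.53,.66,-.29,.06)),("deckpocket",.015,.031,B),("plate",.035,.043,(.40,.56,-.26,-.1)),("rib",.046,.054,B),("plate+rib",.035,.054,(.4,.55,-.26,-.1))]:
    r,q=rect(P,lo,hi,b); print(n,r,len(q)); print(cv2.boxPoints(r))
for uv in [(308,62),(362,72),(300,20),(320,100),(245,230),(290,205),(278,219),(385,60)]: print(uv,bydepth(p,[uv])[0]*1000)
# edges by hand-picked pixels
for n,a,z in [("fence in",[(389,16),(339,266)],.036),("step",[(249,119),(368,129)],.028),("pins",[(308,62),(362,72)],.0275),("plate",[(265,125),(327,133),(256,176),(308,182)],.038),("rib",[(240,218),(320,228)],.050),("deck",[(234,247)],.028)]:
    print(n,onplane(p,a,z)[:,:2]*1000)
save(p,"w1c.png",(220,0,420,280),2.1)
E
```

```text
fence ((556.343994140625, -140.83609008789062), (301.21063232421875, 78.93318939208984), 79.64566040039062) 2818
[[ 490.5 -281.9]
 [ 568.1 -296.1]
 [ 622.2    0.2]
 [ 544.6   14.4]]
deckpocket ((514.04150390625, -133.02001953125), (297.4052734375, 135.80105590820312), 79.09334564208984) 21629
[[ 419.2 -266.2]
 [ 552.6 -291.9]
 [ 608.9    0.1]
 [ 475.5   25.8]]
plate ((491.0966796875, -151.309814453125), (127.64108276367188, 90.79525756835938), 83.3737564086914) 5808
[[ 438.6 -209.5]
 [ 528.8 -219.9]
 [ 543.6  -93.2]
 [ 453.4  -82.7]]
rib ((481.5242919921875, -163.41769409179688), (144.80734252929688, 92.4085693359375), 89.97118377685547) 962
[[ 435.3 -235.8]
 [ 527.7 -235.8]
 [ 527.8  -91. ]
 [ 435.4  -91. ]]
plate+rib ((489.3338928222656, -159.6868133544922), (144.50546264648438, 92.69915771484375), 83.56294250488281) 6835
[[ 435.2 -226.3]
 [ 527.3 -236.7]
 [ 543.5  -93.1]
 [ 451.4  -82.7]]
(308, 62) [518.3 -45.8  27.5]
(362, 72) [575.6 -55.8  28.7]
(300, 20) [510.1  -4.2  19.6]
(320, 100) [531.1 -83.9  19.4]
(245, 230) [ 440.8 -231.8   28. ]
(290, 205) [ 496.6 -198.3   39.1]
(278, 219) [ 483.2 -212.1   49.1]
(385, 60) [598.2 -44.8  36.3]
fence in [[ 600.3   -3.7]
 [ 554.5 -275.7]]
step [[ 452.8 -103.5]
 [ 584.4 -114.6]]
pins [[518.3 -45.8]
 [575.7 -55.7]]
plate [[ 471.4 -109.6]
 [ 538.6 -118.2]
 [ 459.  -164.9]
 [ 517.5 -171.9]]
rib [[ 440.2 -210.5]
 [ 531.  -222.7]]
deck [[ 425.9 -253.6]]
```

View pics/w1c.png

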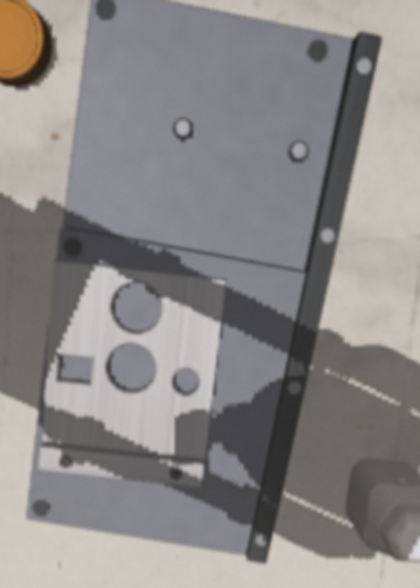

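```bash
cat >> h.py <<'E'
from scipy.optimize import least_squares
def fit2(A,W):
    A=np.array(A,float);W=np.array(W,float)
    def R(t): return np.array([[np.cos(t),-np.sin(t)],[np.sin(t),np.cos(t)]])
    f=lambda s:(A@R(s[2]).T+s[:2]-W).ravel()
    s=least_squares(f,[500,-100,-.17],x_scale=[1,1,.01],loss="soft_l1",f_scale=2).x
    return s,f(s).reshape(-1,2)
E
python3 - <<'E'
from h import *
import pickle; p=pickle.load(open("w1.pkl","rb"))
np.set_printoptions(precision=2,suppress=True)
C=lambda x,y:(220+x/2.1-.25,y/2.1-.25)
F=[((-30,58),C(183,127),.0275),((30,58),C(299,150),.0275),((-85,0),C(66,228),.028),((46,0),C(305,270),.028),((46,115),C(355,37),.036),((46,-165),C(247,555),.036),((-85,-165),C(27,518),.028)]
Q=[((-30,0),C(75,368),.038),((30,0),C(186,381),.038),((0,4),C(131,367),.038),((0,36),C(136,307),.038),((-45,55),C(57,262),.038),((45,55),C(225,282),.038),((45,-55),C(205,482),.050)]
for L in (F,Q):
    s,r=fit2([l[0] for l in L],[onplane(p,l[1],l[2])[0,:2]*1000 for l in L]); print(s); print(r)
E
```

```text
[ 536.35 -106.27   -0.18]
[[-0.18  0.11]
 [ 0.17  0.47]
 [-3.15  0.88]
 [ 0.64 -0.49]
 [ 1.61  3.81]
 [ 0.3  -3.67]
 [-0.48 -1.04]]
[ 488.49 -167.53   -0.11]
[[ 0.25 -0.59]
 [ 0.46  0.22]
 [ 0.46 -0.24]
 [ 0.35  0.13]
 [-2.22  0.91]
 [ 0.64  1.64]
 [-0.65 -2.84]]
```

Fixture: origin (536,−106) mm, heading −0.178. Plate: centre at fixture (−36,−69), turned +0.07, 36 mm from the fence. First I'll push it sideways to the fence from the open side with closed fingers.

Request:
play_rows:
  increments:
    - [-0.8,0.1,-1,-0.5]
    - [-1.6,0.2,-2.2,-1]
    - [-2.4,0.3,-3.4,-1.5]
    - [-3.2,0.4,-4.8,-2]
    - [-4,0.5,-6.2,-2]
    - [-4.4,0.5,-7.6,-2]
    - [-4.4,0.5,-8.4,-2]
    - [-4.4,0.5,-8.4,-2]
  claw: 0

```text
clock: 3.23
eef_pos: [0.4111, -0.1598, 0.0989]
orientation: [-0.002, 0.996, -0.087, -0.004]
wrist_force: [0.4, -1.2, -0.2]
finger_gap: 0.0002
```

Request:
play_rows:
  increments:
    - [0,0,-0.5,0]
    - [0,0,-1,0]
    - [0,0,-1.5,0]
    - [0,0,-1.88,0]
    - [0,0,-1.88,0]

```text
clock: 3.65
eef_pos: [0.4117, -0.1599, 0.0518]
orientation: [-0.002, 0.996, -0.087, -0.004]
wrist_force: [-0.1, 0.3, 0.1]
finger_gap: -0.0001
```

Run:
```python
from h import *
np.set_printoptions(precision=4,suppress=True)
p=imaging.read_camera("scene"); save(p,"s2.png",(290,170,450,290),4)
s=imaging.read_camera("side"); 
a=cv2.resize(p["img"][170:290,290:440,::-1],(400,320),interpolation=cv2.INTER_CUBIC);b=cv2.resize(s["img"][190:310,290:440,::-1],(400,320),interpolation=cv2.INTER_CUBIC)
cv2.imwrite("pics/s2.png",np.hstack([a,b]));o=sensors.get_obs(); print(o["eef_pos"],o["orientation"],o["wrist_force"],o["finger_gap"])
```

```text
[ 0.4124 -0.1603  0.0529] [-0.0016  0.9962 -0.0867 -0.0033] [0.3509 0.3209 0.0177] 9.474162053941904e-05
```

View pics/s2.png

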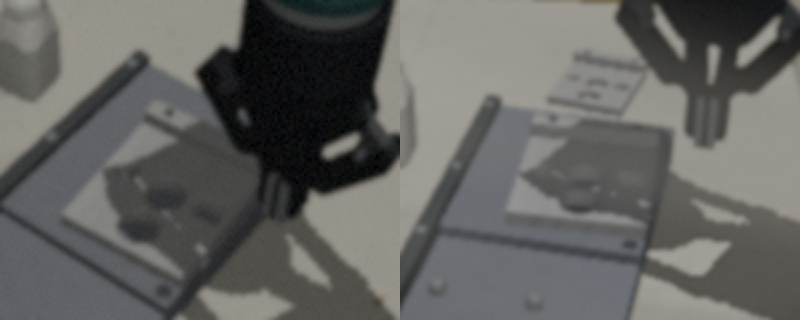

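The fingers stand beside the plate on the open side, level with its middle (crop left (280,195)). Pushing toward the fence.

Request:
play_rows:
  increments:
    - [0.24,-0.04,0,0]
    - [0.48,-0.085,0,0]
    - [0.72,-0.13,0,0]
    - [0.96,-0.17,0,0]
    - [1.2,-0.215,0,0]
    - [1.44,-0.26,0,0]
    - [1.6,-0.29,0,0]
    - [1.6,-0.29,0,0]

```text
clock: 4.42
eef_pos: [0.4537, -0.168, 0.0529]
orientation: [-0.001, 0.996, -0.087, -0.003]
wrist_force: [0.2, -0.0, 0.2]
finger_gap: 0.0001
```

```bash
cat > st.py <<'E'
from h import *
np.set_printoptions(precision=4,suppress=True)
o=sensors.get_obs(); t=-0.178; R=np.array([[np.cos(t),-np.sin(t)],[np.sin(t),np.cos(t)]])
print("tcp",o["eef_pos"],"fix",R.T@(o["eef_pos"][:2]*1000-[536.35,-106.27]),"F",o["wrist_force"],"t",o["clock"])
p=imaging.read_camera("scene"); s=imaging.read_camera("side")
f=lambda q,x,y:cv2.resize(q["img"][y:y+120,x:x+150,::-1],(400,320),interpolation=cv2.INTER_CUBIC)
cv2.imwrite("pics/st.png",np.hstack([f(p,250,180),f(s,275,215)]))
E
python3 st.py; mv pics/st.png pics/s3.png
```

```text
tcp [ 0.4537 -0.168   0.0529] fix [-70.4278 -75.3889] F [ 0.2426 -0.0239  0.1568] t 4.4167
```

View pics/s3.png

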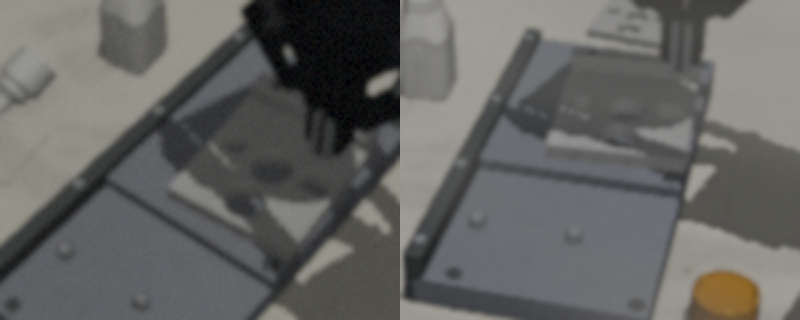

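In this view the fingers are at the plate's open side and a gap to the fence remains. I'll get numbers rather than judge by eye.

```bash
cat > pl.py <<'E'
from h import *
import sys
np.set_printoptions(precision=1,suppress=True)
t=-0.178; R=np.array([[np.cos(t),-np.sin(t)],[np.sin(t),np.cos(t)]])
z0=float(sys.argv[1]) if len(sys.argv)>1 else .028
o=sensors.get_obs(); print("tcp fix",R.T@(o["eef_pos"][:2]*1000-[536.35,-106.27]),o["eef_pos"][2])
for c in sys.argv[2:] or ["wrist","scene","side"]:
    p=imaging.read_camera(c)
    for n,z in [("round_hole",z0+.010),("slot_hole",z0+.010),("nest_plate",z0),("rib",z0+.011),("pin_fence",.0275),("pin_open",.0275)]:
        for m in models.mark_of(n,p):
            f=R.T@(onplane(p,m["centre"],z)[0,:2]*1000-[536.35,-106.27])
            if abs(f[0])<90 and -170<f[1]<120: print(c,n,np.array(m["centre"]),round(m["conf"],2),"fix",f)
E
python3 pl.py
```

```text
tcp fix [-71.9 -75.1] 0.05267326264631969
wrist round_hole [438.5 268.3] 0.6 fix [-11.  -64.9]
wrist slot_hole [326.2 270.3] 0.98 fix [-66.3 -66.4]
wrist rib [384.  370.2] 0.68 fix [ -34.2 -124.5]
scene round_hole [338.9 237.7] 0.95 fix [-15.4 -61.8]
scene slot_hole [371.3 252.4] 0.76 fix [-77.  -69.4]
scene nest_plate [348.8 241.7] 0.82 fix [-29.4 -72.3]
scene rib [367.8 223.2] 0.65 fix [ -35.7 -119.7]
scene pin_fence [273.9 276.5] 0.93 fix [23.  63.3]
scene pin_open [302.2 296.1] 0.75 fix [-37.1  64.1]
side round_hole [344.6 257.2] 0.63 fix [-11.9 -53.8]
side slot_hole [377.4 262.1] 0.92 fix [-70.8 -52.7]
side nest_plate [361.2 264.2] 0.62 fix [-42.2 -54.1]
side rib [362.1 237.6] 0.88 fix [ -29.5 -128.5]
side pin_fence [304.9 298.6] 0.88 fix [26.1 66.4]
side pin_open [339.5 306.1] 0.82 fix [-31.4  71. ]
side pin_open [329.5 291.9] 0.23 fix [-7.4 39. ]
```

The plate hasn't moved, so the tips must have passed above it. I'll check the true fingertip height with the wrist depth map.

Run:
```python
from h import *
np.set_printoptions(precision=1,suppress=True)
p=imaging.read_camera("wrist"); P=cloud(p)*1000; o=sensors.get_obs(); e=o["eef_pos"]*1000
D=P-e; m=(np.abs(D[...,0])<25)&(np.abs(D[...,1])<25)&(p["z_map"]>0)
for r in range(200,470,10):
    mm=m[r]; 
    if mm.any(): u=np.where(mm)[0]; print(r,u.min(),u.max(),P[r,u,2].min(),P[r,u,2].max(), P[r,u[len(u)//2]]-e)
for c in ("scene","side"):
    q=imaging.read_camera(c); print(c,proj(q,e/1000),proj(q,e/1000-[0,0,.019]))
save(p,"w4.png",(220,180,480,440),2.2)
```

```text
230 267 289 -0.8873704125665349 0.7262891142326977 [-18.2  20.9 -52.9]
240 269 358 -0.9394445151125475 39.20730840818587 [  6.2  23.5 -15.4]
250 271 360 -1.1897034429390607 38.98734303122406 [  4.   19.1 -14.4]
260 274 360 -2.2157888390092753 39.23035958926846 [  3.5  13.7 -14.9]
270 276 361 -0.7764792351278305 39.0690000989875 [  2.9   4.3 -24.2]
280 278 363 -1.2290126857981698 38.67844491846356 [  3.   -1.8 -25. ]
290 280 366 -0.929851069698423 39.996506339529724 [  3.5  -4.4 -18. ]
300 282 367 -0.5989423727080223 39.021474097253844 [  3.8  -8.4 -14.7]
310 291 368 27.14575149353263 84.34432261512032 [ 8.1 10.5 30.4]
320 279 370 36.82616194673011 91.42104760102421 [ 6.1 10.9 37.8]
330 278 351 89.50456086927221 98.22818736286601 [ 2.5 11.4 44.3]
340 276 353 96.92519901551915 104.87532754365547 [ 2.3 11.8 51. ]
350 274 355 102.95006766955285 112.03508205529405 [ 2.7 11.9 56.9]
360 269 360 108.09428735969254 118.73809376254685 [ 2.1  8.5 57.3]
370 216 392 108.13859715421978 123.12543036943885 [-0.3 13.  67.6]
380 215 395 108.4914818762476 125.80054245488465 [ 0.  12.6 71.6]
390 211 397 108.10311236085523 130.00772867099258 [-0.4 11.5 74.3]
400 206 399 108.24277270868 139.52181076125225 [-0.8 10.4 76.9]
410 206 399 116.22626107966182 143.31001088082868 [-0.7 14.3 84.8]
420 222 401 117.04397318068209 145.73771505779737 [-3.5 -5.9 66.9]
430 226 402 119.5977810208564 148.87090912615275 [ -3.6 -10.   66.8]
440 229 403 122.59462212722046 151.61770818950245 [ 2.4 -7.4 74.2]
450 228 406 129.21592393337744 154.1309770129089 [ 3.4 10.8 94.2]
460 225 407 131.28666612294072 156.56779253269326 [ 3.1 10.5 96.6]
scene [[371.4 243.1]] [[370.4 250.3]]
side [[380.4 248.4]] [[379.8 257.5]]
```

View pics/w4.png

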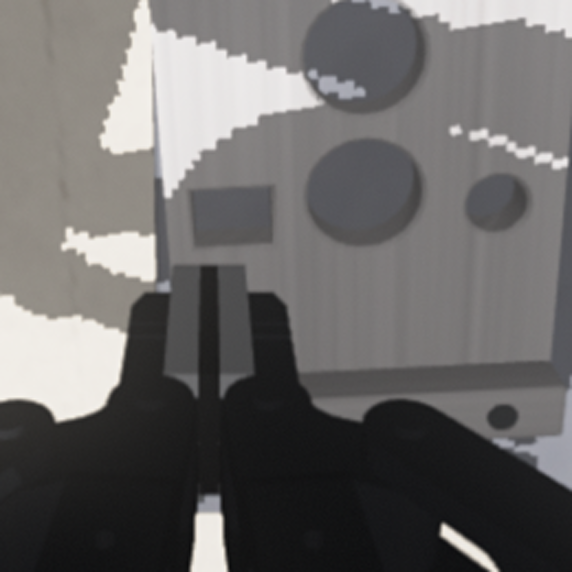

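The fingers do hang over the plate. All three views put the true tips about 20 mm above the reported TCP, not 19 mm below. I'll back out, lower partway beside the deck, and measure the tips by depth.

Request:
play_rows:
  increments:
    - [-0.5,0.09,0,0]
    - [-1,0.18,0,0]
    - [-1.6,0.29,0,0]
    - [-1.9,0.34,0,0]
    - [-1.9,0.34,-0.4,0]
    - [-1.9,0.34,-0.8,0]
    - [-1.9,0.34,-0.8,0]

```text
clock: 6.3
eef_pos: [0.404, -0.1586, 0.0319]
orientation: [-0.002, 0.996, -0.087, -0.004]
wrist_force: [-0.5, 0.4, -0.7]
finger_gap: -0.0004
```

```bash
cat > tip.py <<'E'
from h import *
np.set_printoptions(precision=1,suppress=True)
o=sensors.get_obs(); e=o["eef_pos"]*1000; print(e,o["wrist_force"])
for c in ("scene","side","wrist"):
    p=imaging.read_camera(c); P=cloud(p)*1000; D=P-e
    m=(np.hypot(D[...,0],D[...,1])<22)&(p["z_map"]>0)&(P[...,2]>-20)
    z=P[m][:,2]; h=np.histogram(z,np.arange(-10,130,10)); print(c,h[0])
    q=P[m&(P[...,2]>12)]; i=q[:,2].argsort()[:8]; print(q[i][:,2], (q[i].mean(0)-e), "x span",q[:,0].min()-e[0],q[:,0].max()-e[0])
E
python3 tip.py
```

```text
[ 404.  -158.6   31.9] [-0.5  0.4 -0.7]
scene [ 33 404   0   0   0   0  22  70  82  64  85 140  49]
[52.9 54.5 55.3 56.1 56.5 56.5 57.3 57.4] [-3.1 10.4 23.9] x span -21.90668649971093 21.14273001010281
side [179  88   0   0   0   0  35  77  84  91 104 126  53]
[52.3 52.8 53.9 53.9 54.2 54.4 54.5 54.7] [ 4.  10.3 22. ] x span -21.58660962551437 21.69446111725199
wrist [2725 1793    0    0    0    0  253  927 1136 1531 2339 3426 1370]
[55.  55.3 55.3 55.3 55.4 55.4 55.5 55.5] [ 4.6 10.4 23.5] x span -21.93049966896649 21.97515065193869
```

All cameras put the tips at TCP z + 21 mm. Another 20 mm down puts them at about 33 mm, which is 5 mm above the deck and on the plate's edge.

Request:
play_rows:
  increments:
    - [0,0,-0.4,0]
    - [0,0,-0.8,0]
    - [0,0,-0.8,0]
    - [0.24,-0.04,-0.8,0]
    - [0.48,-0.085,-0.8,0]
    - [0.72,-0.13,-0.8,0]
    - [0.8,-0.14,-0.8,0]
    - [0.8,-0.14,-0.8,0]

```text
clock: 7.12
eef_pos: [0.4268, -0.1634, 0.0136]
orientation: [-0.001, 0.996, -0.087, -0.002]
wrist_force: [0.7, 0.8, 0.6]
finger_gap: 0.0001
```

```bash
python3 tip.py
```

```text
[ 426.8 -163.4   13.6] [0.7 0.8 0.6]
scene [ 18 326  19  34  47  70  71  66  65 134  47  72  78]
[12.6 14.3 14.7 14.8 15.3 15.9 16.1 17.1] [12.5  6.2  1.5] x span -21.65478561882469 21.147563161434675
side [145  92   8  24  40  77  81  85  92 131  53  62  97]
[12.  12.6 14.2 14.8 17.4 18.5 20.  20.6] [14.2 -2.6  2.7] x span -21.555398556642842 21.9234270223655
wrist [2261 1491   84  475  901  940 1118 1530 2241 3378 1286 3177 4180]
[12.  12.3 12.3 12.9 13.  13.  13.1 13.2] [13.9  5.6 -0.9] x span -21.332212580849557 21.986316641872406
```

Request:
play_rows:
  increments:
    - [0.15,-0.025,-0.04,0]
    - [0.3,-0.05,-0.04,0]
    - [0.45,-0.08,-0.04,0]
    - [0.6,-0.11,-0.04,0]
    - [0.75,-0.13,-0.04,0]
    - [0.9,-0.16,-0.04,0]
    - [1.05,-0.19,-0.04,0]
    - [1.18,-0.21,-0.04,0]

```text
clock: 7.93
eef_pos: [0.4552, -0.168, 0.0121]
orientation: [-0.002, 0.996, -0.087, -0.003]
wrist_force: [-1.7, 0.6, -0.5]
finger_gap: 0.0002
```

```bash
python3 pl.py .028 wrist
```

```text
tcp fix [-68.9 -75.2] 0.01210311373864112
wrist round_hole [519.3 308.9] 0.92 fix [ 12.4 -65.1]
wrist rib [444.3 428.4] 0.64 fix [ -10.7 -124.7]
```

The plate moves with the fingers. About 18 mm remain to the fence.

Request:
play_rows:
  increments:
    - [0.1,-0.018,0,0]
    - [0.2,-0.035,0,0]
    - [0.3,-0.053,0,0]
    - [0.4,-0.07,0,0]
    - [0.5,-0.09,0,0]
    - [0.58,-0.1,0,0]
    - [0.64,-0.115,0,0]

```text
clock: 8.87
eef_pos: [0.4674, -0.1698, 0.012]
orientation: [-0.002, 0.996, -0.086, -0.007]
wrist_force: [-10.9, 0.6, 8.8]
finger_gap: -0.0001
```

```bash
python3 pl.py .028 wrist scene side
```

```text
tcp fix [-56.6 -74.7] 0.011996202492896318
wrist round_hole [518.  309.6] 0.63 fix [ 24.  -64.5]
wrist slot_hole [375.9 310.8] 0.86 fix [-32.2 -65.5]
wrist rib [441.4 432.5] 0.57 fix [   0.6 -126. ]
wrist pin_fence [440.9 430.4] 0.33 fix [   4.9 -136.3]
scene slot_hole [350.6 242. ] 0.9 fix [-36.7 -66.4]
scene nest_plate [336.4 230.2] 0.92 fix [  3.2 -80.3]
scene rib [359.4 215.4] 0.69 fix [ -13.4 -126. ]
scene pin_fence [275.2 275.5] 0.63 fix [22.7 60.4]
scene pin_open [303.3 295.1] 0.9 fix [-37.2  61.6]
side round_hole [324.3 253.3] 0.94 fix [ 26.2 -57.3]
side slot_hole [356.8 258.2] 0.64 fix [-33.5 -56.1]
side nest_plate [339.3 259.8] 0.65 fix [ -1.4 -58.3]
side rib [344.3 233.9] 0.66 fix [   6.2 -133.8]
side pin_fence [302.6 298.4] 0.58 fix [29.8 66.8]
side pin_fence [344.5 236. ] 0.16 fix [   8.1 -145.6]
side pin_open [341.3 309.4] 0.83 fix [-35.9  78.2]
```

Request:
play_rows:
  increments:
    - [0.1,-0.018,0,0]
    - [0.2,-0.035,0,0]
    - [0.26,-0.045,0,0]
    - [0.26,-0.045,0,0]
    - [0.26,-0.045,0,0]

```text
clock: 10.33
eef_pos: [0.4674, -0.1694, 0.012]
orientation: [-0.003, 0.996, -0.085, -0.013]
wrist_force: [-15.3, -1.1, 11.7]
finger_gap: -0.0001
```

Run:
```python
from h import *
p=imaging.read_camera("wrist"); o=sensors.get_obs(); print(o["eef_pos"],o["wrist_force"])
save(p,"w5.png",(300,140,640,440),2)
```

```text
[ 0.46747261 -0.16940428  0.01198932] [-13.21857537   0.33419551  13.15617676]
```

View pics/w5.png

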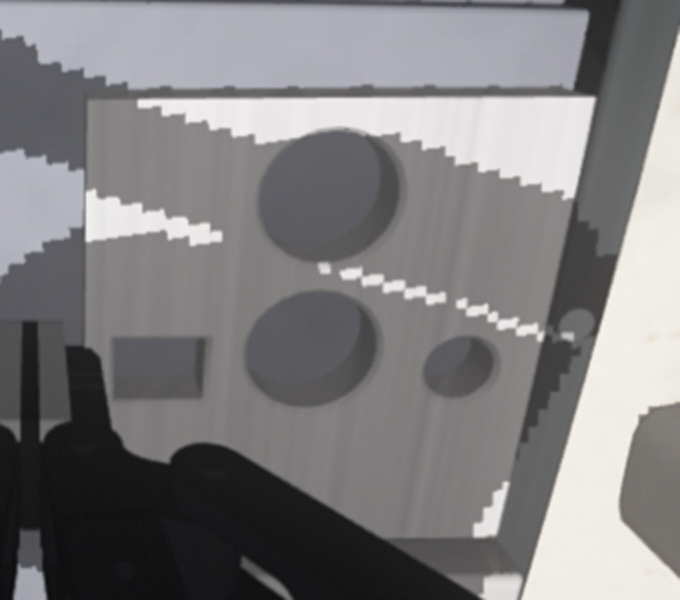

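The plate's +x edge now lies flush along the fence, from (595,97) to (513,540) in the crop, and the force confirms it at 13–15 N. Next I'll go round behind the rib with the fingers 40 mm apart.

Request:
play_rows:
  increments:
    - [-0.7,0.12,0,0]
    - [-0.7,0.12,0.2,0]
    - [-0.7,0.12,1.2,0]
    - [-0.7,0.12,2.4,0]
    - [0,-1,2.4,0]
    - [0.8,-2.2,2.4,0]
    - [1.74,-3.4,2.4,0]
    - [1.74,-3.4,2.4,0]
  claw: 0

```text
clock: 11.05
eef_pos: [0.5189, -0.2621, 0.0734]
orientation: [0.001, 0.996, -0.086, -0.007]
wrist_force: [0.8, -0.1, 0.4]
finger_gap: 0.0001
```

Request:
play_rows:
  increments:
    - [0,0,0,0]
    - [0,0,-0.4,0]
    - [0,0,-0.8,0]
    - [0,0,-0.8,0]
  claw: 40

```text
clock: 11.38
eef_pos: [0.5166, -0.26, 0.0507]
orientation: [-0.001, 0.996, -0.086, -0.009]
wrist_force: [-0.3, -0.0, 0.4]
finger_gap: 0.0403
```

```bash
sed -i 's/<22)/<45)/; s/D\[...,0\],D\[...,1\]/D[...,0],1.6*D[...,1]/' tip.py; sed -i 's/>12)\]/>52)]/' tip.py; python3 tip.py; python3 pl.py .028 scene side
python3 - <<'E'
from h import *
np.set_printoptions(precision=1,suppress=True)
p=imaging.read_camera("wrist"); save(p,"w6.png",(140,0,540,420),1.4)
e=sensors.get_obs(); print(e["eef_pos"],e["orientation"])
E
```

```text
[ 516.6 -260.    50.7] [-0.3 -0.   0.4]
scene [  0   0   0 235 176   4   0   0  38  89 105 102  93]
[71.4 72.3 73.8 73.9 74.  74.  74.7 75.4] [ 8.  -0.7 23. ] x span -43.4028752332236 44.91632518161566
side [ 0  0  0 11  8  0  0  0 33 84 85 83 96]
[72.5 72.9 73.6 73.7 73.8 73.9 74.3 74.6] [12.2  4.  22.9] x span -42.901501167691265 44.96150902319437
wrist [ 145  149    0 8487  592    0    0    0  436 1242 1524 1973 2346]
[71.5 71.9 72.  72.3 72.5 72.5 72.7 72.8] [16.5 -1.1 21.6] x span -44.982838125901424 44.96381139413495
tcp fix [   9.5 -155.6] 0.05289110697897296
scene round_hole [326.7 222.8] 0.79 fix [ 21.9 -76.3]
scene round_hole [354.9 214.3] 0.25 fix [  -5.1 -124. ]
scene nest_plate [336.4 232.2] 0.82 fix [  0.4 -76.5]
scene rib [352.9 214.3] 0.95 fix [  -2.8 -121. ]
scene pin_fence [271.4 275. ] 0.77 fix [28.2 63.5]
scene pin_open [303.2 296.9] 0.74 fix [-39.3  64.3]
side round_hole [325.9 251.9] 0.95 fix [ 24.6 -62.7]
side slot_hole [356.7 257.7] 0.74 fix [-33.  -57.6]
side nest_plate [340.7 257.5] 0.56 fix [ -2.2 -66.5]
side rib [344.6 235.4] 0.76 fix [   4.4 -128.2]
side pin_fence [304.7 299.2] 0.93 fix [26.  67.9]
side pin_open [338.7 306.5] 0.86 fix [-30.4  72.2]
side pin_open [302.3 296.4] 0.38 fix [31.8 61.9]
[ 0.5 -0.3  0.1] [ 0.   1.  -0.1 -0. ]
```

View pics/w6.png

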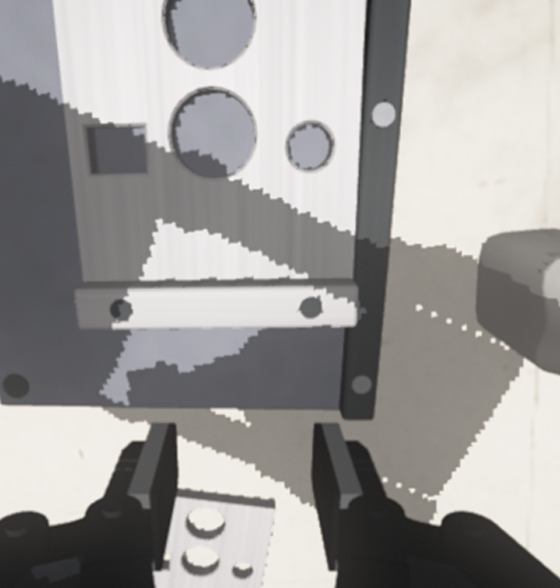

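The plate lies parallel along the fence, its rib from (75,310) to (357,305) in the crop. The fingers are behind it but about 9 mm too far toward the fence, so I'll shift, descend and come up to the rib.

Request:
play_rows:
  increments:
    - [-0.36,0.06,0,0]
    - [-0.36,0.06,-0.5,0]
    - [-0.36,0.06,-1.1,0]
    - [-0.36,0.06,-1.56,0]
    - [-0.36,0.06,-1.56,0]
    - [-0.29,0.45,-1.56,0]
    - [-0.24,0.75,-1.56,0]
    - [-0.24,0.75,-1.56,0]

```text
clock: 12.95
eef_pos: [0.513, -0.2417, 0.0151]
orientation: [0.0, 0.996, -0.086, -0.007]
wrist_force: [0.1, 0.2, -0.1]
finger_gap: 0.0403
```

```bash
python3 tip.py|head -3;python3 pl.py .028 wrist
```

```text
[ 513.  -241.7   15.1] [ 0.1  0.2 -0.1]
scene [  0   0   0 120  97 121 269  92  81 132 115 140 110]
[52.  52.  52.  52.  52.1 52.1 52.1 52.1] [10.5 17.4 36.9] x span -44.7350452554507 44.776729087147714
tcp fix [   1.6 -138.9] 0.015109568257421255
wrist round_hole [390.6 154.4] 0.75 fix [ 28.2 -69.3]
wrist nest_plate [434.1 181.8] 0.59 fix [ 47.4 -80.7]
wrist rib [309.3 297. ] 0.71 fix [  -0.2 -124.8]
wrist pin_open [390.  151.5] 0.28 fix [ 29.8 -69.5]
```

Request:
play_rows:
  increments:
    - [0.04,0.24,-0.1,0]
    - [0.09,0.48,-0.1,0]
    - [0.13,0.72,-0.1,0]
    - [0.18,0.96,-0.1,0]
    - [0.22,1.2,-0.1,0]
    - [0.27,1.44,-0.1,0]
    - [0.31,1.68,-0.1,0]
    - [0.36,1.92,-0.1,0]

```text
clock: 14.12
eef_pos: [0.5218, -0.1947, 0.0118]
orientation: [0.001, 0.996, -0.086, -0.007]
wrist_force: [-0.5, -1.7, 0.8]
finger_gap: 0.0399
```

```bash
python3 pl.py .028 wrist scene
```

```text
tcp fix [  1.4 -89.6] 0.011845655254422514
wrist rib [310.3 305.8] 0.58 fix [  0.1 -77.7]
scene round_hole [306.7 240.3] 0.76 fix [ 24.1 -23. ]
scene slot_hole [333.3 258.7] 0.73 fix [-35.3 -19.3]
scene nest_plate [317.4 251.6] 0.89 fix [ -0.5 -21.3]
scene rib [337.1 229.7] 0.78 fix [ -2.6 -73.9]
scene pin_fence [273.9 276.1] 0.97 fix [23.5 62.7]
scene pin_open [302.  296.8] 0.7 fix [-37.7  65.4]
```

Request:
play_rows:
  increments:
    - [0.04,0.24,0,0]
    - [0.09,0.48,0,0]
    - [0.13,0.72,0,0]
    - [0.18,0.96,0,0]
    - [0.22,1.2,0,0]
    - [0.27,1.44,0,0]
    - [0.31,1.68,0,0]
    - [0.36,1.92,0,0]

```text
clock: 15.48
eef_pos: [0.5311, -0.1473, 0.0121]
orientation: [0.001, 0.996, -0.086, -0.006]
wrist_force: [-0.1, -2.8, 1.7]
finger_gap: 0.0402
```

Request:
play_rows:
  increments:
    - [0.03,0.15,0,0]
    - [0.06,0.3,0,0]
    - [0.08,0.45,0,0]
    - [0.11,0.6,0,0]
    - [0.14,0.74,0,0]

```text
clock: 15.9
eef_pos: [0.5344, -0.1282, 0.012]
orientation: [0.001, 0.996, -0.086, -0.007]
wrist_force: [-0.5, -1.5, 0.3]
finger_gap: 0.0401
```

```bash
python3 pl.py .028 wrist scene
```

```text
tcp fix [  2. -22.] 0.011966316962282134
wrist round_hole [391.4 160.5] 0.9 fix [28.5 45.9]
wrist slot_hole [311.6 124.4] 0.36 fix [ 1.  57.6]
wrist rib [309.5 303.6] 0.96 fix [ 0.4 -9.2]
scene round_hole [282.1 266.6] 0.74 fix [20.2 45.5]
scene slot_hole [311.1 288. ] 0.88 fix [-43.   49.1]
scene slot_hole [292.5 275.8] 0.21 fix [-4.9 49.1]
scene nest_plate [294.  274.1] 0.86 fix [ 0.3 39.5]
scene rib [313.2 254.3] 0.71 fix [-4.  -5.4]
scene rib [308.4 285.2] 0.22 fix [-36.8  48.1]
scene pin_fence [271.6 277.8] 0.65 fix [24.2 67.5]
scene pin_open [301.6 299.6] 0.94 fix [-40.5  69.8]
```

Request:
play_rows:
  increments:
    - [0.01,0.06,0,0]
    - [0.02,0.12,0,0]
    - [0.03,0.18,0,0]
    - [0.04,0.24,0,0]
    - [0.05,0.28,0,0]
    - [0.06,0.32,0,0]
    - [0.065,0.36,0,0]
    - [0.07,0.39,0,0]

```text
clock: 17.27
eef_pos: [0.5364, -0.1187, 0.0122]
orientation: [0.001, 0.996, -0.087, -0.006]
wrist_force: [-0.7, 0.1, -0.3]
finger_gap: 0.0399
```

```bash
cat > ht.py <<'E'
from h import *
np.set_printoptions(precision=1,suppress=True)
t=-0.178; R=np.array([[np.cos(t),-np.sin(t)],[np.sin(t),np.cos(t)]])
o=sensors.get_obs(); print("tcp fix",R.T@(o["eef_pos"][:2]*1000-[536.35,-106.27]),o["wrist_force"])
for c in ("wrist","scene","side"):
    p=imaging.read_camera(c); P=cloud(p)*1000; f=(P[...,:2]-[536.35,-106.27])@R
    for b in [(-40,-20,15,40),(20,40,15,40),(-40,-20,70,85),(20,40,70,85),(-40,40,85,120),(-35,35,5,14)]:
        m=(f[...,0]>b[0])&(f[...,0]<b[1])&(f[...,1]>b[2])&(f[...,1]<b[3])&(p["z_map"]>0)&(P[...,2]<60)
        print(c,b,m.sum(),np.median(P[...,2][m]) if m.sum()>8 else None)
E
python3 ht.py; python3 pl.py .028 wrist
```

```text
tcp fix [  2.3 -12.3] [-0.7  0.1 -0.3]
wrist (-40, -20, 15, 40) 3704 35.03292080098794
wrist (20, 40, 15, 40) 3765 34.58808028729382
wrist (-40, -20, 70, 85) 2734 33.350477949488834
wrist (20, 40, 70, 85) 2744 32.910159030512034
wrist (-40, 40, 85, 120) 17105 32.177635177693205
wrist (-35, 35, 5, 14) 4408 47.33206074018216
scene (-40, -20, 15, 40) 186 31.940935132037275
scene (20, 40, 15, 40) 172 31.742287354983688
scene (-40, -20, 70, 85) 98 31.300244174171652
scene (20, 40, 70, 85) 93 31.44903151927736
scene (-40, 40, 85, 120) 1290 26.636505481841652
scene (-35, 35, 5, 14) 194 43.60513078129813
side (-40, -20, 15, 40) 162 30.508793370717296
side (20, 40, 15, 40) 150 30.400513488094333
side (-40, -20, 70, 85) 77 29.74350921909702
side (20, 40, 70, 85) 72 29.945175344192137
side (-40, 40, 85, 120) 1492 20.093193412697524
side (-35, 35, 5, 14) 155 41.82600765230704
tcp fix [  2.2 -12.2] 0.012137706898467014
wrist round_hole [388.  152.7] 0.97 fix [27.4 58.2]
wrist rib [307.5 290.7] 0.59 fix [-0.2  6.1]
wrist pin_fence [387.4 149.1] 0.77 fix [28.9 58.4]
wrist pin_open [233.8 149.3] 0.73 fix [-27.8  58. ]
```

The plate is dropping: its top reads 35, then 31.5, then 30 mm in successive pictures. Backing the fingers straight off.

Request:
play_rows:
  increments:
    - [-0.05,-0.25,0,0]
    - [-0.12,-0.6,0,0]
    - [-0.18,-0.95,0,0]
    - [-0.18,-1,0.6,0]
    - [-0.18,-1,1.6,0]
    - [-0.18,-1.5,2.8,0]
    - [-0.18,-1.5,4,0]
    - [-0.18,-1.5,4,0]

```text
clock: 18.43
eef_pos: [0.5357, -0.1598, 0.118]
orientation: [0.003, 0.996, -0.087, -0.001]
wrist_force: [0.4, -1.0, -0.2]
finger_gap: 0.0398
```

```bash
python3 ht.py; python3 pl.py .020 wrist scene side
python3 - <<'E'
from h import *
p=imaging.read_camera("wrist"); save(p,"w7.png",(180,0,480,300),2)
for c in ("scene","side"):
    p=imaging.read_camera(c)
    for t in ("standing_tube","white_bottle","loose_cap"): 
        m=models.mark_of(t,p); print(c,t,m and (np.round(m[0]["centre"],1),round(m[0]["conf"],2)))
E
```

```text
tcp fix [  8.8 -52.8] [ 0.4 -1.  -0.2]
wrist (-40, -20, 15, 40) 1434 29.80492821274018
wrist (20, 40, 15, 40) 1429 29.715947517705455
wrist (-40, -20, 70, 85) 990 29.740468434373362
wrist (20, 40, 70, 85) 996 29.66732110949083
wrist (-40, 40, 85, 120) 1462 29.125806742172966
wrist (-35, 35, 5, 14) 1753 41.80515359942982
scene (-40, -20, 15, 40) 188 31.7005385688362
scene (20, 40, 15, 40) 168 32.010057186216244
scene (-40, -20, 70, 85) 107 31.351203196561595
scene (20, 40, 70, 85) 94 31.538435434321165
scene (-40, 40, 85, 120) 1282 26.784007916243247
scene (-35, 35, 5, 14) 187 43.58723566390532
side (-40, -20, 15, 40) 157 30.412191382331255
side (20, 40, 15, 40) 146 30.26494978241126
side (-40, -20, 70, 85) 77 29.526440055348104
side (20, 40, 70, 85) 75 29.978569578865578
side (-40, 40, 85, 120) 1489 20.005611670866397
side (-35, 35, 5, 14) 153 41.73184605829483
tcp fix [  4.1 -51. ] 0.11211004459206533
wrist round_hole [361.6  70.1] 0.88 fix [29.9 54.3]
wrist round_hole [309.   67.6] 0.67 fix [-0.6 55.5]
wrist slot_hole [264.3  67.3] 0.62 fix [-26.5  55.6]
wrist slot_hole [380.9 283.
[... 458 characters left out ...]
fix [-34.9  62. ]
scene pin_open [287.7 282.4] 0.67 fix [-2.1 58.2]
side round_hole [304.6 300.3] 0.91 fix [24.4 73.8]
side slot_hole [339.9 303.4] 0.98 fix [-31.2  67.3]
side slot_hole [329.7 291. ] 0.7 fix [-7.9 39.8]
side nest_plate [320.2 304.9] 0.83 fix [ 0.9 66.5]
side rib [328.9 277.5] 0.89 fix [2.2 4.5]
side pin_fence [304.8 298.2] 0.92 fix [26.6 65.4]
side pin_open [337.8 306.1] 0.95 fix [-28.8  71.6]
scene standing_tube (array([272.6, 276. ]), 0.73)
scene white_bottle (array([299. , 199.8]), 0.98)
scene loose_cap (array([337.7, 347.5]), 0.57)
side standing_tube (array([239.4, 306.6]), 0.59)
side white_bottle (array([287.3, 245.6]), 0.65)
side loose_cap (array([394.3, 335.5]), 0.96)
```

View pics/w7.png

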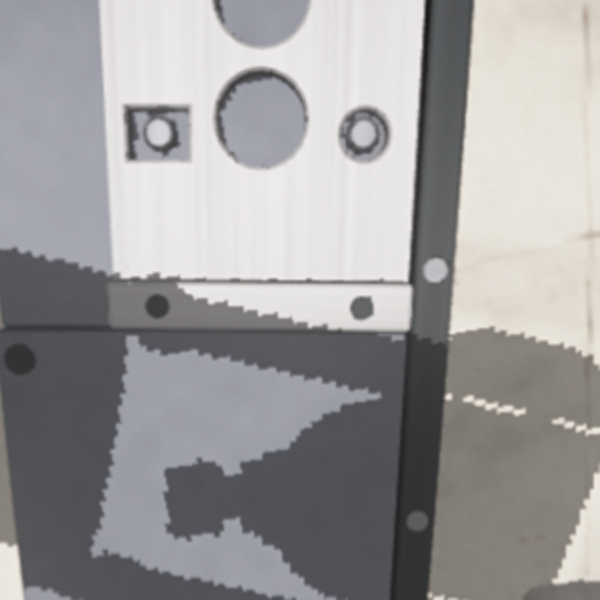

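The last view shows both pins standing inside their holes, round hole at (364,133) and slot at (158,133) in the crop. The plate top reads 30 mm all round, so it is seated and flat, and the gripper is clear above it. Handing in.

Request:
play_rows:
  increments:
    - [0,0,1,0]
    - [0,0,1,0]
    - [0,0,1,0]
    - [0,0,1,0]

```text
clock: 20.42
eef_pos: [0.5317, -0.1565, 0.1369]
orientation: [0.001, 0.996, -0.087, -0.007]
wrist_force: [0.4, 0.1, -0.5]
finger_gap: 0.0401
```

```bash
python3 -c "
from h import *
o=sensors.get_obs(); print(o['clock'],o['eef_pos'],o['wrist_force'],abs(o['qvel']).max())
p=imaging.read_camera('scene'); print([(m['centre'],m['conf']) for m in models.mark_of('standing_tube',p)])
print(workorder.hand_in())"
```

```text
20.4167 [ 0.53168589 -0.15648288  0.13688991] [ 0.43729261  0.09409825 -0.50119455] 0.014743862274473484
[([222.3, 254.7], 0.81)]
the job is handed in; nothing more can be done
None
```

The plate is down in the pocket with both pins in their holes, and the job was handed in at about 20 s. I pushed it sideways to the fence with closed fingers, then along the fence with two fingertips on the rib until it dropped. It was never lifted.

**Last checks:**
- **Seating:** the plate top reads 29.7–32 mm over the four areas I measured, depending on the camera. Seated it should be 30 mm, so it lies flat.
- **Pins:** the wrist view shows both pins standing inside the round hole and the slot.
- **Bystanders:** tube, bottle and cap are within a few pixels of where they started. I did not measure their positions in millimetres.
- **Robot:** the gripper was well clear of the plate, with the wrist force near zero.

**Disagreements along the way:**
- **Fingertip height:** the tips were about 21 mm above the reported tool point, not 19 mm below it as described. The first sideways push passed over the plate without moving it. I corrected this using the depth images.
- **Network marks:** the marks for the holes and pins scattered by several mm, up to about 15 mm in the side view. One tube mark landed on a pin, and a repeat look gave the tube's proper place. For seating I relied on the depth readings and the view of the pins instead.

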